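Tip the bit case into its bay and push it home

ROBOT

A 7-joint arm with a two-finger parallel gripper is mounted at the origin on the work surface. World frame = base frame: x ahead of the robot, y to its left, z up, the work surface at z = 0. Lengths are in m, angles in rad, forces in N, time in s.
With the tool pointing down it reaches from about 0.4 to 0.875 m from the base axis. Payload 6.5 kg.
Tool frame: the origin (TCP) lies between the finger pads; the fingertips stand 17 mm ahead of it and the grasp point (between the pads) lies 2 mm behind it (r.nose_length is the distance from the TCP to the fingertips, in m); z points along the fingers, x is the direction in which the jaws open and shut, and the axes are right-handed (so a half turn about z gives the same grasp; the last joint's range is limited). The gripper opens to 85 mm and grips with 20 to 120 N. Pads are 22 mm wide; open, the fingers measure 114 mm over their backs; the gripper's body (76 mm by 85 mm) begins 54 mm behind the grasp point. The pads swing forward as they close: fully open they stand 13 mm farther back than shut.
Start: joints at [-1.247, 0.536, -0.004, 1.538, 0.003, 1.067, -0.071], TCP at [0.247, 0.601, 0.248] pointing down, gripper open.
Joint ranges: [-2.7, 2.7], [-0.37, 2.16], [-1.27, 1.26], [0.24, 2.4], [-1.31, 4.45], [0.19, 1.91], [-2.76, 2.76]. Speed limits (rad/s): [2.39, 2.39, 3.14, 3.14, 3.14, 3.14, 3.14].

INTERFACE

Orientations are given as a unit quaternion [w, x, y, z].
In Python, from rig import r, cams gives the robot as it stands.
- The arm moves only by the shell command python3 -m crank 'ROWS' [OPENING]. ROWS is JSON, a list of rows, each a list of 2 entries, a list of its own where there are three numbers: the shift along the world's x, y, z each as a share of 30 cm, from -1 to 1, then the turn, a rotation vector about the world's x, y, z each as a share of pi/4 rad, from -1 to 1. In form: [[[x, y, z], [ax, ay, az]], ...]. A call has 1 to 5 rows; each row is the pose to reach, as a shift and turn from the pose commanded when the call began; what a row does not reach only later rows make up. A row lasts 1/8 s, in which the tool goes at most 62.5 mm and 10.7 degrees, less where a joint would pass 70% of its speed; a pose out of reach is approached as far as the arm can. A call with a number of a shift or a turn outside -1 to 1 is refused whole. A call with a gripper value outside its range is refused whole. OPENING is the finger opening in mm, from 0 to 85.4, set as the call begins (- or left out, the last holds). The fingers move at their own pace and stop on an object; the grip force is fixed at half the most. Time passes only in rows, so rows that repeat a pose let the fingers close. It gives the time, the measured TCP pose, the force and the opening at its end, in the units of the state.
- r.get_state(): the state, without advancing time (a new reading comes with each control period).
- cams.camera(name): name is "scene" or "top" or "wrist"; returns (picture, depth): 420x560x3 uint8, red, green, blue; 420x560 float32, m along the optical axis (not along the pixel's ray), 0 where there is no reading.
- cams.camera_model(name): a dict with "vfov" (degrees; the focal length in pixels is half the picture's height over the tangent of half this angle, whatever the lens; pixels are square), "cx", "cy" (the principal point, pixels), "R" (3x3) and "t" (3): a world point X has camera coordinates R X + t. Camera axes: x right, y down, z forward; pixel columns grow to the right and rows downward; lengths in m; the calibration is good to about 2 mm. A picture is of the moment at which its call begins: read the wrist's pose just before it. camera_model takes no time and is no camera call; for the wrist camera it gives the pose at the moment of the call.
- r.sign_off(): hands the job in, once; it reports no verdict.
The state is a dict: "time": time; "joint_pos": joint angles; "joint_vel": joint speeds; "joint_torque": joint torques, N m; "position": TCP position; "tcp_rot": TCP orientation; "wrist_force": force on the tool from outside, world axes, zero at the start; "moment": the same for the moment, N m; "finger_gap": opening from 0.0 (shut) to 1.0 (fully open).
Only numpy, scipy, OpenCV 4.12 (cv2) and the standard library are available. Lean on these libraries where they do the work, as an engineer would, in place of code of your own. Each camera call takes 0.05 s, during which the arm holds its last target.

TASK

The drill-bit case is standing on end at the open end of its marked bay on the plywood kit board. Push it near the top so that it tips over and comes to rest flat inside the black lines, still short of the metal stop; then push it along by its rear end until it is up against the stop, square and between the side lines. Only push the case, never pick it up, and leave the other things where they are.

Things in the scene. Friction and masses are not known exactly. Their poses are not given: they have to be found in the camera images.
- board: Plywood kit board fixed on the blue table, 12 mm thick, x -175 to +115, y -170 to +170 mm. Origin: on the table plane, on the bay's middle line; z up, x along the bay to the stop. The bay is bounded by 8 mm black lines: side lines with inner edges at y = -62 and +62 mm, rear line with inner edge at x = -120 mm (partly under the standing case), and in front by the metal stop at x = +75 mm.
- stop (a point): Middle of the foot of the stop bar's near face, on the board's top (12 mm above the table), at x = +75 mm of the board; axes as the board's. The aluminium bar is fixed across the bay: 140 mm long, 14 mm thick, 24 mm high above the board.
- case: Grey hard-plastic drill-bit case, closed box 40 mm thick (x), 90 wide (y), 130 tall (z), about 0.35 kg, latches on its narrow sides. Origin: centre of the underside as it stands (the rear end once tipped). It starts standing on the board, its origin at board x = -123 to -107 mm, y within 8 mm, its x axis towards the stop within 3 degrees. Lying, it is 40 mm high and slides with 2 to 6 N.
- case_top (a point): Centre of the case's upper end (130 mm along its z); once tipped, the end facing the stop. Pushed high, the case tips about its lower front edge, passes balance at about 17 degrees and falls by itself on its +x face; its front end then lies some 25 to 60 mm short of the stop.
- case_mid (a point): Centre of the case.
- battery_a: Bystander: black tool battery, 75 x 52 mm, 46 mm high, on the board beside the bay on its -y side. Origin: centre of its underside.
- carton: Bystander: small cardboard carton, 50 x 36 mm, 55 mm high, on the board on the +y side of the bay. Origin: centre of its underside.
- jar: Bystander: small jar, 40 mm in diameter, 45 mm high, on the board on the +y side of the bay. Origin: centre of its underside.
- driver: Bystander: cordless driver lying on its side, about 175 x 170 mm, 54 mm high, on the table left of the board. Origin: on the table under the middle of its motor housing.
- battery_b: Bystander: another black tool battery, 75 x 52 mm, 46 mm high, on the table right of the board. Origin: centre of its underside.
- belt_roll: Bystander: red-brown roll of sanding belt standing like a tube, 72 mm in diameter, 75 mm high, on the table right of the board. Origin: centre of its underside.
- screwdriver: Bystander: screwdriver 190 mm long lying on the table at the left. Origin: on its underside near its middle.
Mind the look-alikes: they are no part of the job. What is shaped like the case but blue or yellow is not meant.

How it is judged:
By the outcome, as a careful person would: the job done as asked, in the order asked, and still so for the second after the job is handed in, with the robot touching nothing.
It also fails if it takes over 42 s, if anything falls off the work surface, if the arm or the gripper's body presses on something with over 40 N, if the wrist force passes 120 N, or if a joint passes its speed limit or range.

## Working session

There is one attempt and no reset: what is moved stays moved. The work goes in short steps, Python scripts to look and compute and a shell command to move; the robot and the scene stay as the last step left them, time stands still between calls to the robot, and variables do not carry over. Pictures are saved under pics/ and viewed, and the job is handed in when it is done.

```bash
mkdir -p pics; ls; python3 - <<'E'
from rig import r,cams
import cv2
for n in ("scene","top"):
    p,d=cams.camera(n); cv2.imwrite(f"pics/{n}0.png",p[:,:,::-1]); print(n,cams.camera_model(n))
s=r.get_state(); print(s['time'],s['position'],s['tcp_rot'],s['wrist_force'],s['finger_gap'],r.nose_length)
E
```

```text
pics
scene {'vfov': 57.59244949175101, 'cx': 278.77986369127257, 'cy': 209.70521070537168, 'R': array([[-0.73141791,  0.6817415 ,  0.01601139],
       [ 0.36458866,  0.41078153, -0.83566359],
       [-0.57628374, -0.60538175, -0.54900819]]), 't': array([ 0.38539182, -0.11374458,  1.38681488])}
top {'vfov': 46.96418199196673, 'cx': 276.3364735038187, 'cy': 205.97979186569614, 'R': array([[ 1.53895998e-02, -9.99881443e-01, -5.09861128e-04],
       [-9.78560941e-01, -1.49567020e-02, -2.05413687e-01],
       [ 2.05381708e-01,  3.66016461e-03, -9.78675103e-01]]), 't': array([0.01668263, 0.54555785, 1.39458866])}
0.1 [0.24679009 0.60071996 0.24749234] [ 4.87095450e-04  8.30639978e-01  5.56809302e-01 -6.25067810e-04] [ 0.30541321  0.42429782 -0.90545244] 1.0028908586454421 0.017
```

View pics/scene0.png

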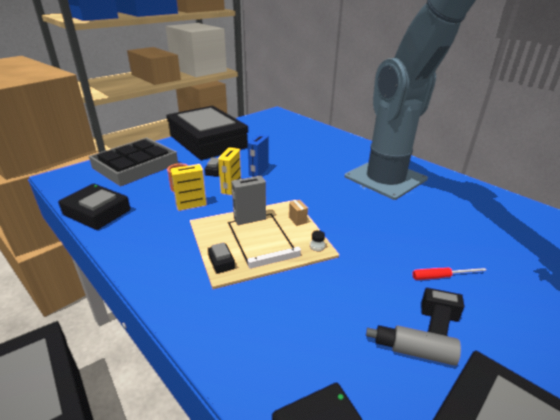

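View pics/top0.png

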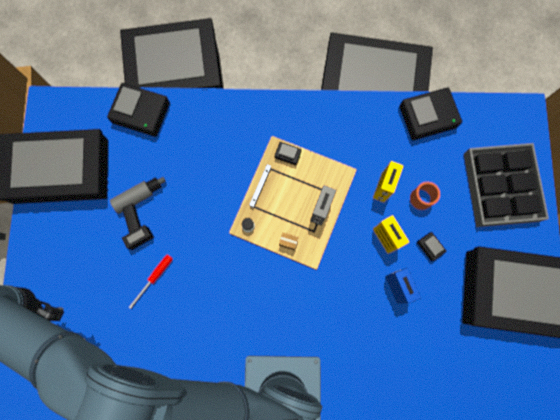

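Candidates: grey case at top (322,203) / scene (249,200); yellow ones at top (390,182), (391,233) and a blue one at (404,286). Only the grey one stands on the board at the bay's open end. I'll confirm it in an enlarged crop.

```bash
python3 - <<'E'
import cv2
p=cv2.imread("pics/top0.png")[125:280,220:425]
cv2.imwrite("pics/topc.png",cv2.resize(p,None,fx=3.9,fy=3.8709,interpolation=cv2.INTER_CUBIC))
p=cv2.imread("pics/scene0.png")[160:285,180:345]
cv2.imwrite("pics/scenec.png",cv2.resize(p,None,fx=4,fy=4,interpolation=cv2.INTER_CUBIC))
E
```

```text
(no output)
```

View pics/topc.png

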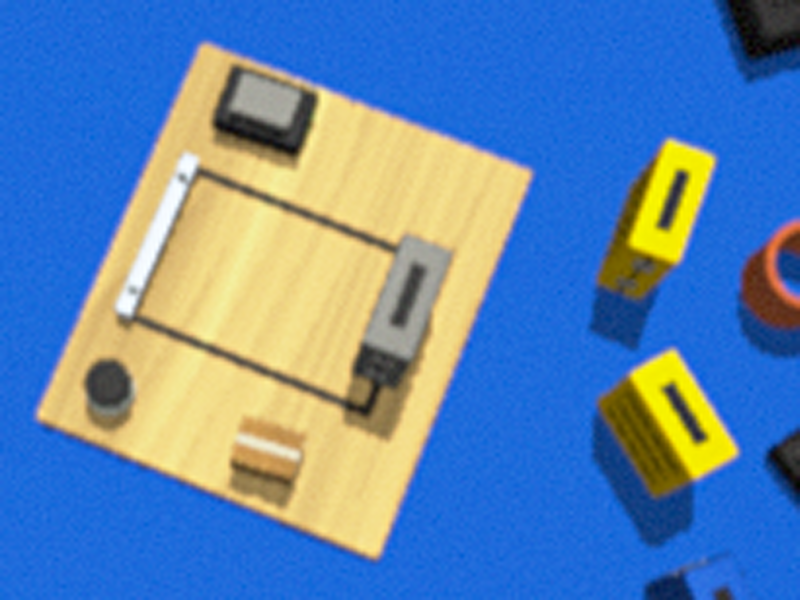

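View pics/scenec.png

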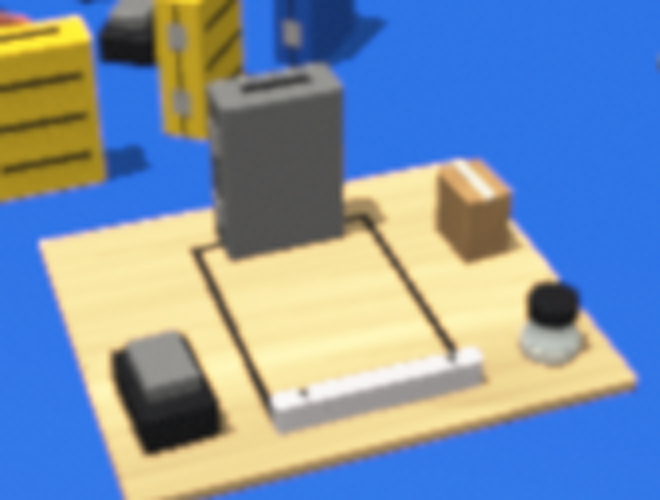

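The crop confirms it: grey case, top face corners about crop (405,235), (453,250), (410,357), (360,344). Board corners are at crop (203,42), (533,172), (378,558), (38,418).

```bash
cat > h.py <<'E'
import numpy as np
from rig import r,cams
def ray(n,uv):
    m=cams.camera_model(n); f=210/np.tan(np.radians(m['vfov'])/2)
    R=np.array(m['R']);t=np.array(m['t']);C=-R.T@t
    uv=np.atleast_2d(uv).astype(float)
    d=np.c_[(uv[:,0]-m['cx'])/f,(uv[:,1]-m['cy'])/f,np.ones(len(uv))]@R
    return C,d
def atz(n,uv,z):
    C,d=ray(n,uv); return C+d*((z-C[2])/d[:,2])[:,None]
def proj(n,X):
    m=cams.camera_model(n); f=210/np.tan(np.radians(m['vfov'])/2)
    c=np.atleast_2d(X)@np.array(m['R']).T+m['t']; return np.c_[c[:,0]/c[:,2]*f+m['cx'],c[:,1]/c[:,2]*f+m['cy']]
E
python3 - <<'E'
from h import *
def cr(a): return np.array(a)/[3.9,3.8709]+[220,125]-0.4
b=atz("top",cr([(203,42),(533,172),(378,558),(38,418)]),.012)[:,:2]
L=np.array([(115,-170),(-175,-170),(-175,170),(115,170)])/1000
lc=L-L.mean(0);bc=b-b.mean(0)
th=np.arctan2((lc[:,0]*bc[:,1]-lc[:,1]*bc[:,0]).sum(),(lc*bc).sum())
Rb=np.array([[np.cos(th),-np.sin(th)],[np.sin(th),np.cos(th)]])
o=b.mean(0)-Rb@L.mean(0)
print("th",np.degrees(th),"o",o,"res mm",(L@Rb.T+o-b)*1000)
c=atz("top",cr([(405,235),(453,250),(410,357),(360,344)]),.142)[:,:2]
print("case board mm",((c-o)@Rb)*1000,((c.mean(0)-o)@Rb)*1000)
e=(c[1]-c[0]+c[2]-c[3]);print("case x axis yaw",np.degrees(np.arctan2(*(-(c[2]-c[1]+c[3]-c[0]))[[0,1]]*[1,1])))
w=(c[3]+c[2]-c[0]-c[1])@Rb; print("y-axis dev deg",np.degrees(np.arctan2(-w[0],w[1])))
s=atz("top",cr([(187,155),(133,320)]),.036)[:,:2];print("stop",((s-o)@Rb)*1000)
np.savez("b.npz",th=th,o=o)
p,d=cams.camera("scene")
import cv2
# scene-based check
sc=lambda a: np.array(a)/4.0+[180,160]-.4
b2=atz("scene",sc([(232,258),(345,232)]),.012)[:,:2];print("front foot, scene",((b2-o)@Rb)*1000)
E
```

```text
th 68.31805448506994 o [ 5.84615248e-01 -8.06940118e-05] res mm [[ 0.51136696  0.25328897]
 [ 0.70227002 -1.05210135]
 [-1.15128757 -1.009959  ]
 [-0.06234941  1.80877138]]
case board mm [[ -98.90776332  -44.58403169]
 [-135.36054851  -47.42829204]
 [-135.56383741   39.01197176]
 [ -98.76228623   43.89741975]] [-117.14860887   -2.27573305]
case x axis yaw 111.66300920393435
y-axis dev deg 0.01893631099571406
stop [[ 85.91332618 -68.64282891]
 [ 72.56867815  72.01148264]]
front foot, scene [[-106.96253379  -41.93695776]
 [-110.34519199   46.64947911]]
```

```bash
python3 - <<'E'
from h import *
def cr(a): return np.array(a)/[3.9,3.8709]+[220,125]-0.4
B=np.load("b.npz");th=float(B['th']);o=B['o'];Rb=np.array([[np.cos(th),-np.sin(th)],[np.sin(th),np.cos(th)]])
for n,a,z in [("yellow",[(672,140),(717,160),(672,264),(628,250)],.13),("yellow2",[(675,352),(738,455),(660,495),(600,405)],.13)]:
    print(n,((atz("top",cr(a),z)[:,:2]-o)@Rb*1000).round())
for p in [(-.200,-.002),(-.137-.045,-.002),(-.137,-.002),(-.09,-.002)]: print(p,o+Rb@p)
s=r.get_state();print(s['position'],s['time'])
E
python3 -m crank '[[[0.2,-0.2,0],[0,0,-0.2]],[[0.4,-0.4,0],[0,0,-0.4]],[[0.6,-0.6,0],[0,0,-0.6]],[[0.8,-0.8,0],[0,0,-0.8]],[[0.9,-1,0],[0,0,-1]]]' 60
```

```text
yellow [[-256. -193.]
 [-292. -191.]
 [-288. -102.]
 [-254. -100.]]
yellow2 [[-312.  -41.]
 [-380.   13.]
 [-338.   62.]
 [-276.   17.]]
(-0.2, -0.002) [ 0.51258295 -0.18666941]
(-0.182, -0.002) [ 0.51923313 -0.16994293]
(-0.137, -0.002) [ 0.53585855 -0.12812672]
(-0.09, -0.002) [ 0.55322289 -0.08445202]
[0.24685943 0.60084712 0.24764983] 0.15
time: 0.78
position: [0.4628, 0.3731, 0.2482]
tcp_rot: [-0.0, 0.981, 0.194, 0.0]
wrist_force: [0.1, 0.3, -0.9]
finger_gap: 0.699
```

```bash
python3 -m crank '[[[0,-0.2,0],[0,0,-0.2]],[[0,-0.4,0],[0,0,-0.4]],[[0,-0.6,0],[0,0,-0.6]],[[0,-0.8,0],[0,0,-0.8]],[[0,-1,0],[0,0,-0.985]]]'
python3 -m crank '[[[0,-0.2,0],[0,0,0]],[[0,-0.4,0],[0,0,0]],[[0,-0.6,0],[0,0,0]],[[0,-0.63,0],[0,0,0]],[[0,-0.63,0],[0,0,0]]]'
python3 -c "
from h import *
print(r.get_state())"
```

```text
time: 1.4
position: [0.4612, 0.0728, 0.2484]
tcp_rot: [-0.0, 0.982, -0.19, 0.0]
wrist_force: [1.3, -0.3, 0.4]
finger_gap: 0.705
time: 2.02
position: [0.4613, -0.1144, 0.2481]
tcp_rot: [-0.0, 0.982, -0.188, -0.0]
wrist_force: [-0.3, 0.5, -0.4]
finger_gap: 0.7
{'time': 2.025, 'joint_pos': array([-0.36279054,  0.26621851,  0.60570334,  2.01346969, -0.19003579,
        0.91686402, -0.03636635]), 'joint_vel': array([-0.03472964, -0.00207531, -0.03163362,  0.00243486, -0.00164674,
        0.0001435 , -0.01183681]), 'joint_torque': array([  1.79977443, -33.58176827,   5.63985094, -23.15401554,
         0.15179888,  -0.03833516,   0.15077004]), 'position': array([ 0.46132523, -0.11437151,  0.248133  ]), 'tcp_rot': array([-7.94396563e-05,  9.82083656e-01, -1.88445300e-01, -2.36245475e-04]), 'wrist_force': array([-0.3430862 ,  0.48505158, -0.3881761 ]), 'moment': array([ 0.02505095, -0.01089572, -0.02193312]), 'finger_gap': 0.7002352826462767}
```

```bash
python3 -m crank '[[[0.075,-0.14,0],[0,0,0]],[[0.16,-0.25,0],[0,0,0]],[[0.16,-0.25,-0.15],[0,0,0]],[[0.16,-0.25,-0.3],[0,0,0]],[[0.16,-0.25,-0.38],[0,0,0]]]'
python3 - <<'E'
from h import *
import cv2
s=r.get_state();B=np.load("b.npz");th=float(B['th']);o=B['o'];Rb=np.array([[np.cos(th),-np.sin(th)],[np.sin(th),np.cos(th)]])
print(s['position'],(s['position'][:2]-o)@Rb, s['wrist_force'])
for n in("wrist","top"):
    p,d=cams.camera(n);cv2.imwrite(f"pics/{n}1.png",p[:,:,::-1])
    if n=="top": cv2.imwrite("pics/top1c.png",cv2.resize(p[125:275,220:420,::-1],None,fx=4,fy=4,interpolation=cv2.INTER_CUBIC))
E
```

```text
time: 2.65
position: [0.5089, -0.1861, 0.1317]
tcp_rot: [-0.001, 0.983, -0.186, -0.002]
wrist_force: [0.9, 0.7, 0.3]
finger_gap: 0.705
[ 0.50893689 -0.18610924  0.13165038] [-0.20082652  0.00159506] [0.93631503 0.74882765 0.29618222]
```

View pics/wrist1.png

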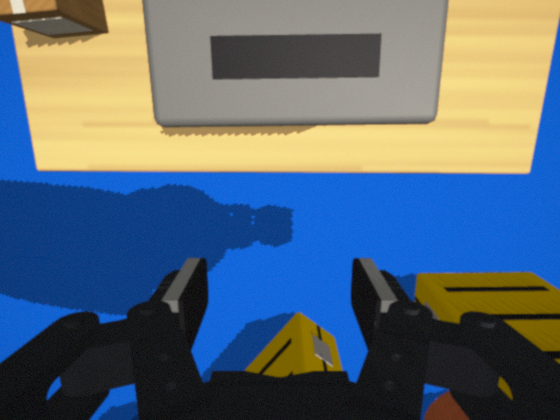

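View pics/top1c.png

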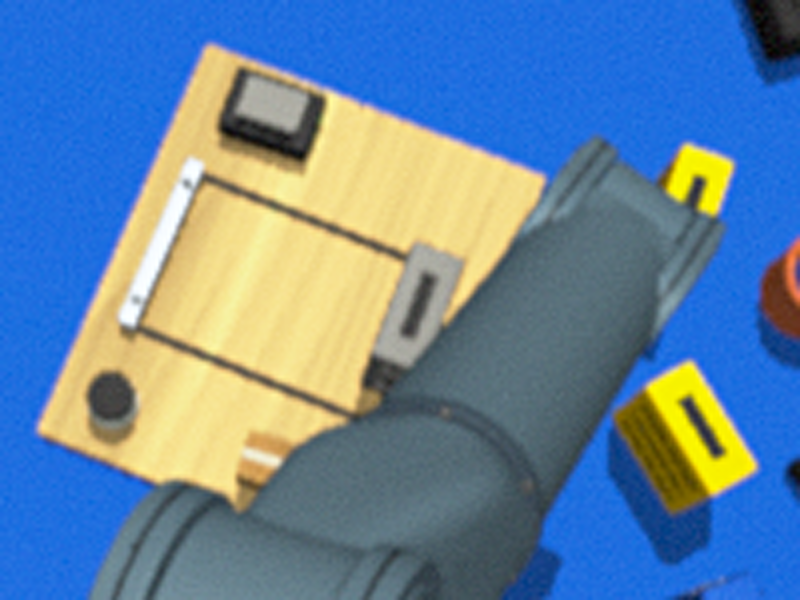

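Wrist view: the case's rear top edge runs from (156,124) to (436,121), and the board's rear corners are at (37,170) and (531,173).

```bash
python3 - <<'E'
from h import *
s=r.get_state();B=np.load("b.npz");th=float(B['th']);o=B['o'];Rb=np.array([[np.cos(th),-np.sin(th)],[np.sin(th),np.cos(th)]])
a=atz("wrist",[(156,125),(436,123)],.142)[:,:2];b=atz("wrist",[(37,170),(531,173)],.012)[:,:2]
for q in (a,b):
    print((q-o)@Rb*1000, np.degrees(np.arctan2(*(q[0]-q[1])[::-1]))-90)
q=s['tcp_rot'];print(s['position'],"jaw",np.degrees(2*np.arctan2(q[2],q[1])))
d=proj("wrist",[s['position']+np.array([0,0,-.017])]);print(d)
E
```

```text
[[-137.75751655   40.7231876 ]
 [-136.84787819  -47.2370651 ]] 68.91055598275133
[[-173.53700431  169.98859047]
 [-174.19725833 -170.46829477]] 68.20693991313084
[ 0.508162   -0.18614366  0.13155715] jaw -21.47060535231015
[[278.14838238 272.35168327]]
```

```bash
cat > st.py <<'E'
from h import *
s=r.get_state();B=np.load("b.npz");th=float(B['th']);o=B['o'];Rb=np.array([[np.cos(th),-np.sin(th)],[np.sin(th),np.cos(th)]])
q=s['tcp_rot'];print(round(s['time'],2),"board mm",((s['position'][:2]-o)@Rb*1000).round(1),"z",s['position'][2].round(4),"F board",(s['wrist_force'][:2]@Rb).round(1),"M",s['moment'].round(2),"jaw dev",(np.degrees(2*np.arctan2(q[2],q[1]))+90-np.degrees(th)).round(2))
E
python3 -m crank '[[[0.02,0.04,0],[0,0,0]],[[0.04,0.08,0],[0,0,0]],[[0.06,0.12,0],[0,0,0]],[[0.077,0.146,0.01],[0,0,0]],[[0.077,0.146,0.01],[0,0,0]]]';python3 st.py
```

```text
time: 3.38
position: [0.5334, -0.1447, 0.1378]
tcp_rot: [-0.0, 0.982, -0.187, 0.001]
wrist_force: [-0.2, -0.7, -1.0]
finger_gap: 0.703
3.38 board mm [-153.3   -5.9] z 0.1378 F board [-0.7 -0. ] M [-0.    0.03 -0.01] jaw dev 0.12
```

```bash
python3 -m crank '[[[0,0.018,0],[0,0,0]],[[0.006,0.034,0],[0,0,0]],[[0.012,0.049,0],[0,0,0]],[[0.018,0.065,0],[0,0,0]],[[0.024,0.081,0],[0,0,0]]]';python3 st.py
```

```text
time: 4.0
position: [0.54, -0.1209, 0.1373]
tcp_rot: [-0.0, 0.982, -0.188, 0.0]
wrist_force: [0.4, 0.2, 0.2]
finger_gap: 0.705
4.0 board mm [-128.7   -3.2] z 0.1373 F board [ 0.3 -0.3] M [-0.04  0.09 -0.02] jaw dev 0.03
```

```bash
python3 - <<'E'
from h import *
import cv2
for n in("wrist","scene"):
    p,d=cams.camera(n);cv2.imwrite(f"pics/{n}2.png",p[:,:,::-1])
    if n=="scene": cv2.imwrite("pics/scene2c.png",cv2.resize(p[140:290,180:350,::-1],None,fx=4,fy=4,interpolation=cv2.INTER_CUBIC))
E
```

```text
(no output)
```

View pics/wrist2.png

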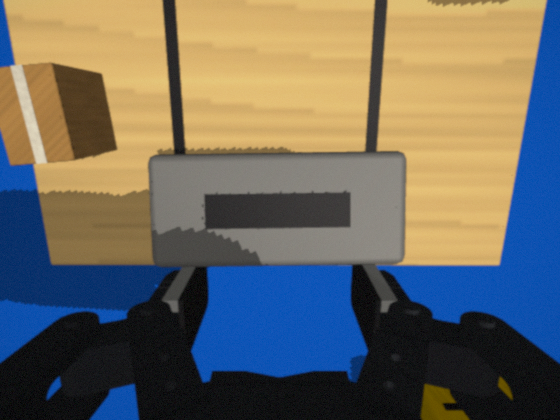

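View pics/scene2c.png

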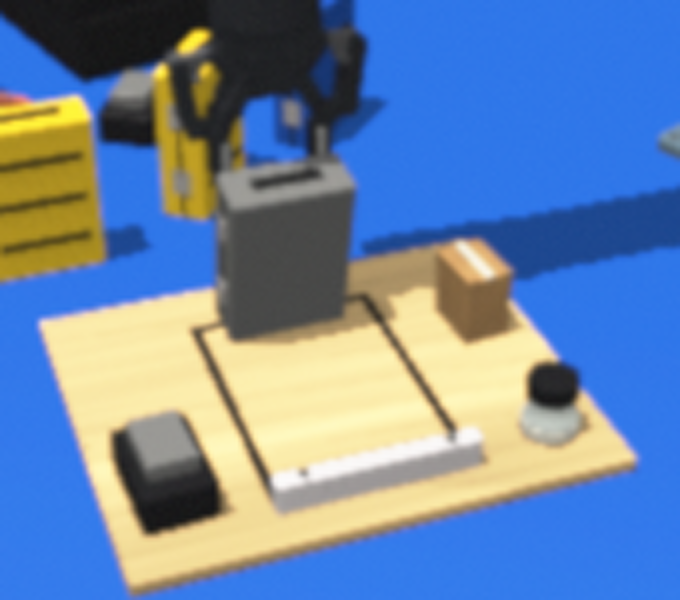

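The case is leaning forward slightly with both fingers on its rear top edge (wrist rows ~262). I'll keep pushing.

```bash
python3 -m crank '[[[0.006,0.015,0],[0,0,0]],[[0.012,0.031,0],[0,0,0]],[[0.018,0.046,0],[0,0,0]],[[0.024,0.062,0],[0,0,0]],[[0.031,0.077,0],[0,0,0]]]';python3 st.py;  python3 - <<'E'
from h import *
import cv2
for n in("wrist",):
    p,d=cams.camera(n);cv2.imwrite(f"pics/{n}3.png",p[:,:,::-1])
E
```

```text
time: 4.72
position: [0.5492, -0.0978, 0.1373]
tcp_rot: [-0.0, 0.982, -0.188, -0.0]
wrist_force: [-0.5, -0.3, -0.7]
finger_gap: 0.698
4.72 board mm [-103.9   -3.2] z 0.1373 F board [-0.5  0.3] M [0.03 0.01 0.  ] jaw dev 0.03
```

View pics/wrist3.png

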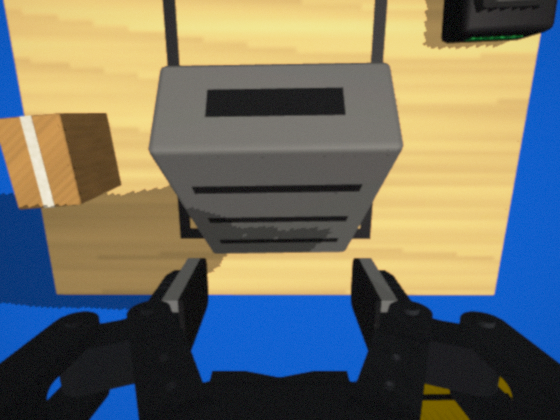

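It's past balance and falling by itself, so I'll hold still while it lands.

```bash
python3 -m crank '[[[0,0,0],[0,0,0]],[[0,0,0],[0,0,0]],[[0,0,0],[0,0,0]],[[0,0,0],[0,0,0]],[[0,0,0],[0,0,0]]]';python3 -m crank '[[[-0.02,-0.04,0],[0,0,0]],[[-0.03,-0.08,0],[0,0,0]],[[-0.04,-0.1,0],[0,0,0]],[[-0.04,-0.1,0],[0,0,0]],[[-0.04,-0.1,0],[0,0,0]]]';python3 st.py;  python3 - <<'E'
from h import *
import cv2
for n in("wrist","top"):
    p,d=cams.camera(n);cv2.imwrite(f"pics/{n}4.png",p[:,:,::-1])
    if n=="top": cv2.imwrite("pics/top4c.png",cv2.resize(p[125:275,220:420,::-1],None,fx=4,fy=4,interpolation=cv2.INTER_CUBIC))
E
```

```text
time: 5.4
position: [0.5491, -0.0982, 0.1373]
tcp_rot: [0.0, 0.982, -0.188, -0.0]
wrist_force: [0.6, 0.9, -0.1]
finger_gap: 0.702
time: 6.02
position: [0.5372, -0.1279, 0.1373]
tcp_rot: [-0.0, 0.982, -0.188, 0.0]
wrist_force: [-0.4, 0.1, 0.8]
finger_gap: 0.704
6.03 board mm [-136.3   -3.2] z 0.1373 F board [-0.1  0.4] M [-0.02 -0.04 -0.01] jaw dev 0.04
```

View pics/wrist4.png

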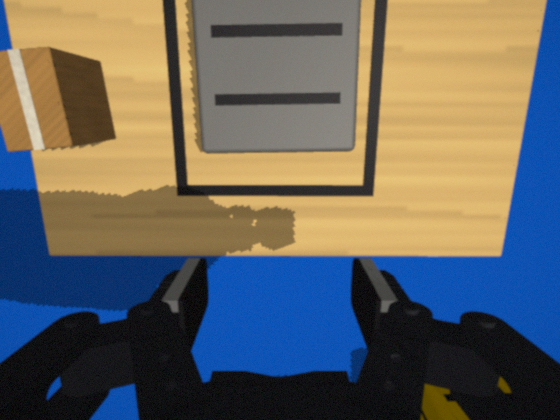

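View pics/top4c.png

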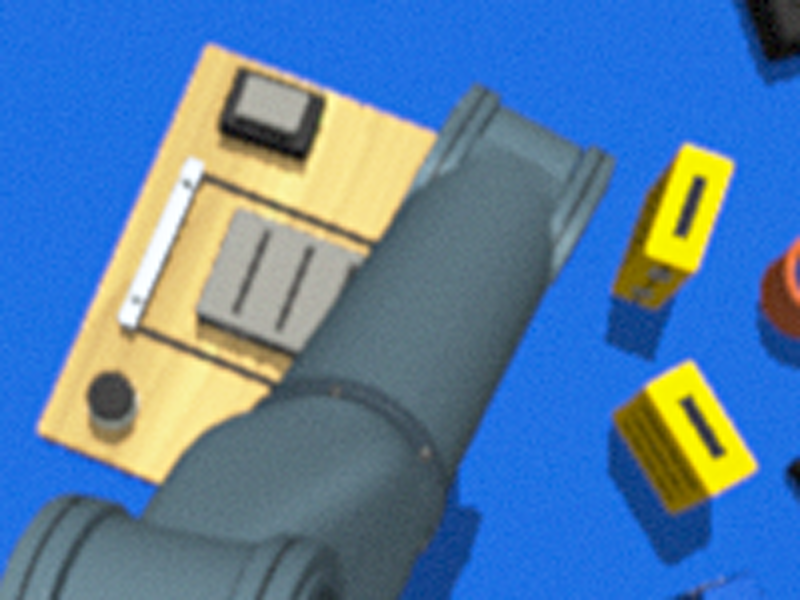

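The case lies flat inside the lines and short of the stop. Its rear top edge runs from wrist (201,152) to (355,150).

```bash
python3 - <<'E'
from h import *
B=np.load("b.npz");th=float(B['th']);o=B['o'];Rb=np.array([[np.cos(th),-np.sin(th)],[np.sin(th),np.cos(th)]])
q=atz("wrist",[(200,152),(355,150)],.052)[:,:2];print((q-o)@Rb*1000,np.degrees(np.arctan2(*(q[0]-q[1])[::-1]))-90-np.degrees(th))
q=atz("top",np.array([(240,208),(197,305)])/4+[220,125]-.4,.052)[:,:2];print((q-o)@Rb*1000)
E
```

```text
[[-91.64928357  42.63480159]
 [-90.42372481 -47.92292716]] 0.7753624016524867
[[ 35.12729607 -43.42213318]
 [ 36.1211195   39.03430573]]
```

```bash
python3 -m crank '[[[0,0,-0.08],[0,0,0]],[[0,0,-0.16],[0,0,0]],[[0,0,-0.24],[0,0,0]],[[0,0,-0.3],[0,0,0]],[[0,0,-0.31],[0,0,0]]]';python3 st.py;python3 -m crank '[[[0.006,0.015,0],[0,0,0]],[[0.012,0.031,0],[0,0,0]],[[0.018,0.046,0],[0,0,0]],[[0.024,0.062,0],[0,0,0]],[[0.031,0.077,0],[0,0,0]]]';python3 st.py
  python3 - <<'E'
from h import *
import cv2
for n in("wrist",):
    p,d=cams.camera(n);cv2.imwrite(f"pics/{n}5.png",p[:,:,::-1])
E
```

```text
time: 6.75
position: [0.5364, -0.1279, 0.0433]
tcp_rot: [0.0, 0.982, -0.188, -0.001]
wrist_force: [-0.4, 0.1, -0.1]
finger_gap: 0.7
6.75 board mm [-136.5   -2.4] z 0.0433 F board [-0.1  0.4] M [-0.01  0.02 -0.01] jaw dev 0.04
time: 7.38
position: [0.5466, -0.1047, 0.0444]
tcp_rot: [-0.0, 0.982, -0.188, 0.0]
wrist_force: [0.2, -0.4, -0.9]
finger_gap: 0.701
7.38 board mm [-111.3   -3.3] z 0.0444 F board [-0.3 -0.3] M [ 0.02 -0.06  0.06] jaw dev 0.03
```

View pics/wrist5.png

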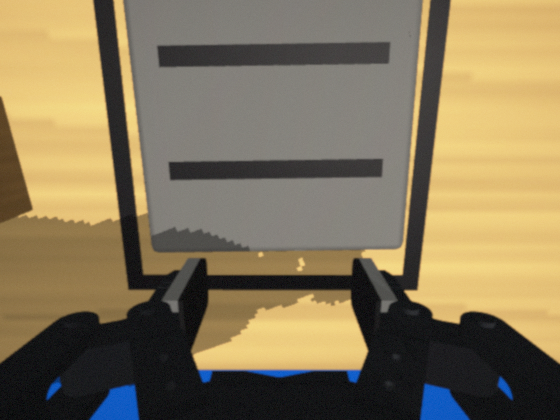

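```bash
python3 -m crank '[[[0.006,0.015,0],[0,0,0]],[[0.012,0.031,0],[0,0,0]],[[0.018,0.046,0],[0,0,0]],[[0.022,0.055,0],[0,0,0]],[[0.026,0.065,0],[0,0,0]]]';python3 st.py
python3 -m crank '[[[0.005,0.012,0],[0,0,0]],[[0.01,0.025,0],[0,0,0]],[[0.015,0.037,0],[0,0,0]]]';python3 st.py
  python3 - <<'E'
from h import *
import cv2
for n in("wrist",):
    p,d=cams.camera(n);cv2.imwrite(f"pics/{n}6.png",p[:,:,::-1])
E
```

```text
time: 8.05
position: [0.5542, -0.0858, 0.0443]
tcp_rot: [0.0, 0.982, -0.188, -0.0]
wrist_force: [-0.3, -2.9, 0.3]
finger_gap: 0.706
8.05 board mm [-90.9  -3.4] z 0.0443 F board [-2.8 -0.8] M [-0.59  0.3  -0.04] jaw dev 0.0
time: 8.43
position: [0.5588, -0.0741, 0.0443]
tcp_rot: [-0.0, 0.982, -0.188, -0.0]
wrist_force: [-1.6, -2.8, 0.1]
finger_gap: 0.705
8.43 board mm [-78.3  -3.3] z 0.0443 F board [-3.2  0.4] M [-0.56  0.26 -0.05] jaw dev 0.04
```

View pics/wrist6.png

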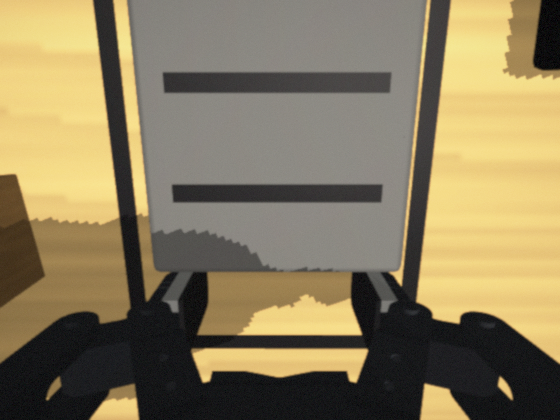

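```bash
python3 - <<'E'
from h import *
B=np.load("b.npz");th=float(B['th']);o=B['o'];Rb=np.array([[np.cos(th),-np.sin(th)],[np.sin(th),np.cos(th)]])
q=atz("wrist",[(154,272),(402,271)],.052)[:,:2];print((q-o)@Rb*1000,np.degrees(np.arctan2(*(q[0]-q[1])[::-1]))-90-np.degrees(th))
E
python3 -m crank '[[[0.005,0.012,0],[0,0,0]],[[0.009,0.022,0],[0,0,0]],[[0.012,0.031,0],[0,0,0]]]';python3 st.py
```

```text
[[-65.76965525  41.18086274]
 [-65.30376199 -48.10162794]] 0.2989777162259628
time: 8.85
position: [0.5624, -0.0649, 0.0443]
tcp_rot: [-0.0, 0.982, -0.188, 0.0]
wrist_force: [-0.2, -2.5, -0.5]
finger_gap: 0.705
8.85 board mm [-68.5  -3.3] z 0.0443 F board [-2.3 -0.8] M [-0.52  0.16  0.03] jaw dev 0.03
```

Rear edge was at about -65.5 with the TCP at -78.3, so contact with the stop should come near TCP -67.5. I'll creep on until the force rises.

```bash
python3 -m crank '[[[0.001,0.003,0],[0,0,0]],[[0.002,0.006,0],[0,0,0]]]';python3 st.py;python3 -m crank '[[[0.001,0.003,0],[0,0,0]],[[0.002,0.006,0],[0,0,0]]]';python3 st.py
```

```text
time: 9.1
position: [0.5628, -0.0634, 0.0443]
tcp_rot: [0.0, 0.982, -0.188, -0.0]
wrist_force: [-1.1, -2.3, -1.1]
finger_gap: 0.701
9.1 board mm [-66.9  -3.1] z 0.0443 F board [-2.6  0.1] M [-0.58  0.19 -0.03] jaw dev 0.02
time: 9.35
position: [0.5634, -0.0618, 0.0443]
tcp_rot: [0.0, 0.982, -0.188, -0.0]
wrist_force: [-1.3, -4.9, -0.3]
finger_gap: 0.701
9.35 board mm [-65.2  -3. ] z 0.0443 F board [-5.  -0.6] M [-0.79  0.26 -0.01] jaw dev 0.01
```

```bash
python3 -m crank '[[[0.001,0.003,0],[0,0,0]],[[0.001,0.003,0],[0,0,0]]]';python3 st.py;python3 -m crank '[[[0.001,0.003,0],[0,0,0]],[[0.001,0.003,0],[0,0,0]]]';python3 st.py;  python3 - <<'E'
from h import *
import cv2
for n in("wrist","scene"):
    p,d=cams.camera(n);cv2.imwrite(f"pics/{n}7.png",p[:,:,::-1])
    if n=="scene": cv2.imwrite("pics/scene7c.png",cv2.resize(p[170:290,180:350,::-1],None,fx=4,fy=4,interpolation=cv2.INTER_CUBIC))
E
```

```text
time: 9.6
position: [0.5633, -0.0618, 0.0443]
tcp_rot: [0.001, 0.982, -0.188, -0.0]
wrist_force: [-2.0, -4.6, 0.2]
finger_gap: 0.702
9.6 board mm [-65.2  -3. ] z 0.0443 F board [-5.   0.2] M [-1.02  0.42  0.  ] jaw dev -0.02
time: 9.85
position: [0.5633, -0.0616, 0.0443]
tcp_rot: [0.001, 0.982, -0.189, -0.0]
wrist_force: [-2.7, -7.0, 0.0]
finger_gap: 0.702
9.85 board mm [-65.1  -2.9] z 0.0443 F board [-7.5 -0.1] M [-1.34  0.61  0.03] jaw dev -0.05
```

View pics/scene7c.png

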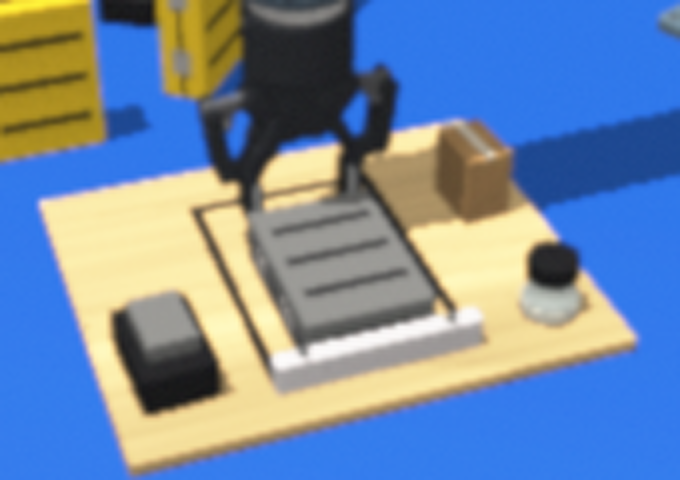

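Position stalled while the force rises, so it's against the stop. I'll press a little more to square it, then back off, lift and look.

```bash
python3 -m crank '[[[0.002,0.005,0],[0,0,0]],[[0.004,0.01,0],[0,0,0]],[[0.004,0.01,0],[0,0,0]]]';python3 st.py;python3 -m crank '[[[-0.005,-0.012,0],[0,0,0]],[[-0.02,-0.05,0],[0,0,0]],[[-0.045,-0.115,0],[0,0,0]],[[-0.045,-0.115,0],[0,0,0]],[[-0.045,-0.115,0.15],[0,0,0]]]';python3 st.py;python3 -m crank '[[[0,0,0.15],[0,0,0]],[[0,0,0.3],[0,0,0]],[[-0.08,-0.2,0.35],[0,0,0]],[[-0.16,-0.4,0.35],[0,0,0]],[[-0.16,-0.4,0.35],[0,0,0]]]';python3 st.py;  python3 - <<'E'
from h import *
import cv2
for n in("wrist","top","scene"):
    p,d=cams.camera(n);cv2.imwrite(f"pics/{n}8.png",p[:,:,::-1])
    if n=="scene": cv2.imwrite("pics/scene8c.png",cv2.resize(p[170:290,180:350,::-1],None,fx=4,fy=4,interpolation=cv2.INTER_CUBIC))
    if n=="top": cv2.imwrite("pics/top8c.png",cv2.resize(p[125:275,220:420,::-1],None,fx=4,fy=4,interpolation=cv2.INTER_CUBIC))
E
```

```text
time: 10.32
position: [0.5632, -0.0616, 0.0443]
tcp_rot: [0.003, 0.982, -0.189, -0.001]
wrist_force: [-5.4, -12.5, 2.2]
finger_gap: 0.703
10.32 board mm [-65.1  -2.9] z 0.0443 F board [-13.6   0.4] M [-2.62  1.21  0.34] jaw dev -0.13
time: 10.95
position: [0.5495, -0.0908, 0.0875]
tcp_rot: [0.0, 0.982, -0.188, -0.003]
wrist_force: [1.6, -0.2, 0.2]
finger_gap: 0.704
10.95 board mm [-97.2  -0.9] z 0.0875 F board [ 0.4 -1.5] M [ 0.   -0.05  0.04] jaw dev -0.01
time: 11.58
position: [0.5015, -0.2162, 0.1952]
tcp_rot: [0.001, 0.981, -0.192, 0.001]
wrist_force: [0.4, 0.5, -0.7]
finger_gap: 0.702
11.57 board mm [-231.6   -2.6] z 0.1952 F board [ 0.6 -0.2] M [ 0.05 -0.04  0.  ] jaw dev -0.43
```

View pics/wrist8.png

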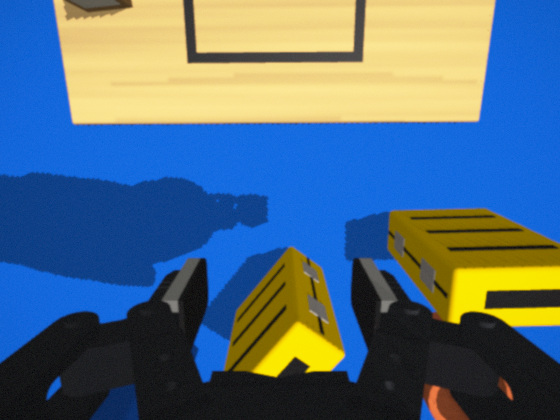

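View pics/top8c.png

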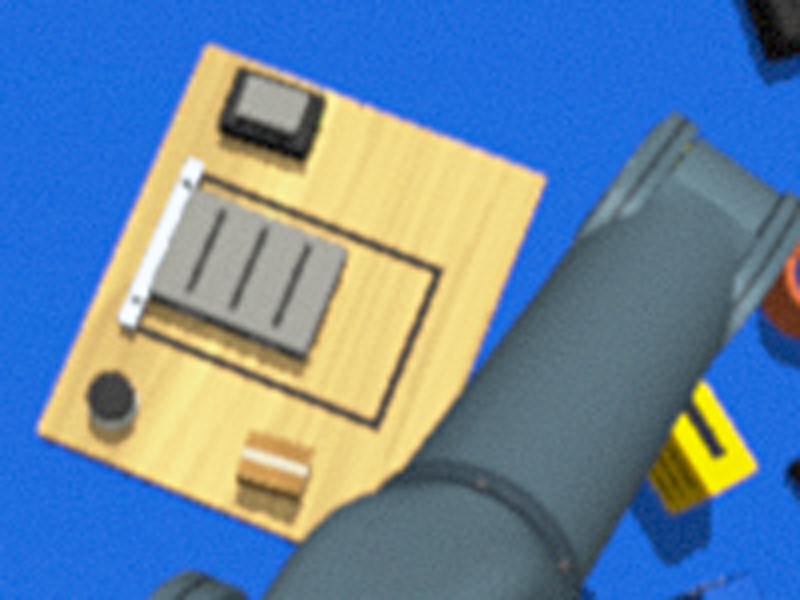

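View pics/scene8c.png

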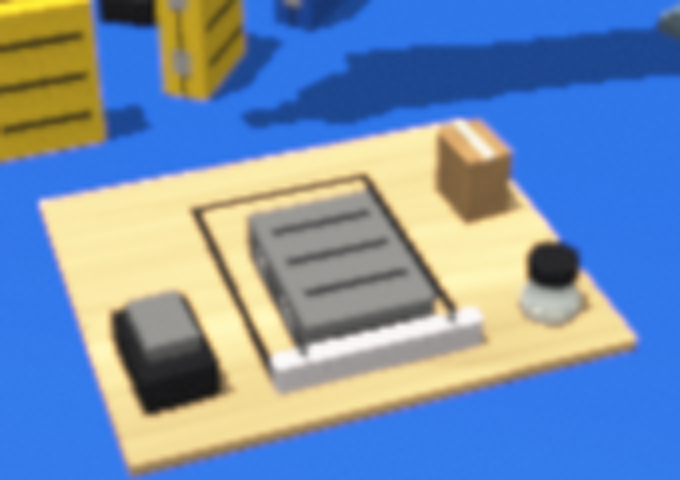

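The case lies flat against the stop and square between the side lines, with its rear edge at top crop (346,250)–(304,355). The bystanders look unmoved. One last numeric check, then I hand in.

```bash
python3 -m crank '[[[0,0,0],[0,0,0]],[[0,0,0],[0,0,0]]]'; python3 - <<'E'
from h import *
import cv2
B=np.load("b.npz");th=float(B['th']);o=B['o'];Rb=np.array([[np.cos(th),-np.sin(th)],[np.sin(th),np.cos(th)]])
q=atz("top",np.array([(346,248),(305,348),(200,191),(153,292)])/4+[220,125]-.4,.052)[:,:2];print(((q-o)@Rb*1000).round(1))
# bystander change between first and last scene view
a=cv2.imread("pics/scene0.png").astype(int);b=cv2.imread("pics/scene8.png").astype(int)
for n,(u,v) in dict(carton=(297,212),jar=(317,240),batA=(221,257),driver=(425,340),screw=(450,273)).items(): print(n,abs(a-b)[v-14:v+14,u-14:u+14].mean().round(1))
r.sign_off()
E
```

```text
time: 11.98
position: [0.5044, -0.2098, 0.194]
tcp_rot: [-0.0, 0.982, -0.187, -0.0]
wrist_force: [-0.0, -0.1, 0.1]
finger_gap: 0.705
[[-51.2 -45.2]
 [-51.6  38.4]
 [ 68.5 -44.1]
 [ 70.7  42.5]]
carton 2.6
jar 2.6
batA 2.2
driver 2.7
screw 2.2
the job is handed in; nothing more can be done
```

The job is done and handed in at 12 s. I pushed the grey case near the top with two spread fingers. It tipped over and came to rest flat inside the lines, about 39 mm short of the stop. I then pushed its rear end until it was against the stop; it stopped moving as the push rose to 13.6 N.

**Final position:** In the last top view the rear edge is square to within about 0.3° and about 3 mm to the -y side of the bay's middle line, well inside the side lines.

**Gap at the stop:** The front top edge read 68–71 mm in that view, against the stop at 75 mm. The rear edge read -51 mm where -55 was expected, so that view makes the case about 8 mm too short. I put this down to coarse pixel reading. The stalled push and the pictures both say it is touching.

**Bystanders:** The carton, jar, battery_a, driver and screwdriver look unmoved between the first and last pictures. I did not compare battery_b and the belt roll in numbers, but the arm never went near them at their height. The robot ended clear of everything.

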